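# Unlock and close a vial stage

## Task

Set the vial stage by pushing with the fingertips, lifting nothing: first push the upright post on the eccentric cam round until the cam's low point faces the carriage (the post then points straight away from the carriage and its arm is in line with the short index rib on the base). Only then push the carriage that carries the vial forward from behind until it is fully home. Leave the cam at its low point and the vial standing in its pocket, and do not disturb the other things on the cabinet.

Things in the scene. Friction and masses are not known exactly. Their poses are not given: they have to be found in the camera images.
- stage: Vial stage: fixed aluminium base plate 210 (x) x 130 (y) x 10 mm. Origin: centre of its underside, on the cabinet top (z 0); x runs along the carriage's forward travel, from carriage to cam; z up. In this frame: guide rails at y +-27.5 mm, 8 mm wide, top z 22, x -100 to +5; a grey sensor block 26x20 mm, top z 50, at x -30, y -47; a low index rib (top z 14) at x +86 to +100, y 0.
- pivot (a point): Top of the cam's pivot screw, z 33 mm, at x +35, y 0 of the stage. The cam is a steel disc of radius 24 mm, centre 14 mm from the pivot towards the post: its high point is 38 mm from the pivot, its low point 10 mm. Disc top at z 24 mm; a 12 mm wide arm on it, top z 30 mm, carries the post.
- cam_plate (a joint): Cam angle about the vertical pivot, rad, anticlockwise from above positive, range -1.2 to 2.3. At angle a the post stands 45 mm from the pivot in direction a from the stage's x axis; 0 = low point faces the carriage, post straight ahead. Starts between 1.2 and 2.0: the post must go clockwise. Friction about 0.15 N m (3 to 4 N at the post); it stays where left.
- post_top (a point): Centre of the top of the cam's upright post, a black cylinder 14 mm in diameter, from z 30 to z 62 mm, 45 mm from the pivot on the cam's high side.
- carriage (a joint): Forward travel of the carriage (the follower slide) along the stage's x, m: 0 = at the back, where it starts, 0.030 = fully home at its stop. About 1.5 N of friction; it stays where it is left. Its steel nose meets the cam's rim and cannot come home unless the cam is at its low point.
- push_face (a point): Centre of the upper part of the carriage's flat rear face, at z 36 mm: the place to push forward (+x of the stage). The carriage is a grey block 44 x 44 mm, from z 11 to z 45 mm, with an open pocket 30 x 30 mm for the vial; its nose, 30 mm wide, top at z 24 mm, reaches forward to 76.5 mm ahead of the rear face.
- loaded_vial: Clear vial with a light cap, 27 mm in diameter, 61 mm high, loose in the carriage's pocket; it rides along and must stay there. Origin: centre of its underside, 18 mm above the cabinet top; 22 mm ahead of the carriage's rear face.
- spare_vial: A like vial, 27 x 61 mm, standing on the cabinet behind the stage: leave alone. Origin: centre of underside.
- small_bottle: White bottle 45 mm in diameter, 90 mm high, behind the stage: leave alone. Origin: centre of underside.
- bench_timer: Flat bench timer 72 x 64 x 18 mm behind the stage: leave alone. Origin: centre of underside. (Not listed: on the next cabinet, to the right of the stage, a fixed row of upright books up to 290 mm high at x 0.53 to 0.72, y -0.22 to -0.54 m; keep the arm over it on the way. By it a fixed tissue box and a bottle, under 150 mm.)
Not all that is in view belongs to the job. What is shaped like the loaded_vial but green is not meant.

How it is judged:
By the outcome, as a careful person would: the job done as asked, in the order asked, and still so for the second after the job is handed in, with the robot touching nothing.
It also fails if it takes over 51 s, if anything falls off the work surface, if the arm or the gripper's body presses on something with over 40 N, if the wrist force passes 120 N, or if a joint passes its speed limit or range.

## Robot

A 6-joint arm with a two-finger parallel gripper is mounted at the origin on a cart in front of the work surface, level with it; the furniture and walls round the work are solid. World frame = base frame: x ahead of the robot, y to its left, z up, the work surface at z = 0. Lengths are in m, angles in rad, forces in N, time in s.
With the tool pointing down it reaches from about 0.35 to 0.975 m from the base axis. Payload 4.9 kg.
Tool frame: the origin (TCP) lies at the very end of the fingers, on their centre line; the grasp point (between the pads) lies 19 mm behind it; x points along the fingers, z is the direction in which the jaws open and shut, and the axes are right-handed (so a half turn about x gives the same grasp; the last joint's range is limited). The gripper opens to 85 mm and grips with 20 to 120 N. Pads are 22 mm wide; open, the fingers measure 114 mm over their backs; the gripper's body (76 mm by 85 mm) begins 54 mm behind the grasp point. The pads swing forward as they close: fully open they stand 13 mm farther back than shut.
Start: joints at [1.031, 0.053, 1.613, -0, 1.476, -0.119], TCP at [0.255, 0.57, 0.231] pointing down, gripper open.
Joint ranges: [-3.01, 3.01], [-1.01, 2.22], [0.06, 2.58], [-1.02, 4.17], [0.09, 2.62], [-3.14, 3.14]. Speed limits (rad/s): [2.57, 2.57, 3.14, 3.14, 3.14, 3.14].

## Interface

Orientations are given as a rotation vector (axis times angle).
In Python, from station import ctrl, imaging gives the robot as it stands. The module is installed in compiled form; this text tells all that it offers.
- The arm moves only by the shell command python3 -m jog 'ROWS' [FORCE]. ROWS is JSON, a list that holds one entry, the list of rows, each a list of 5 numbers: the shift along the tool's x, y, z in m, then the turn about the tool's x in rad, then the closure, from -1 (fully open) to 1 (shut). A call has 1 to 12 rows; each row is the pose to reach, as a shift and turn from the pose measured when the call began, along the tool's axes at that moment; what a row does not reach only later rows make up. A row lasts 1/10 s, in which the tool goes at most 50 mm and 8.59 degrees, less where a joint would pass 70% of its speed; a pose out of reach is approached as far as the arm can. A call with a gripper value outside its range is refused whole. The fingers move at their own pace and stop on an object; FORCE is the grip in N (left out, the last holds). Time passes only in rows, so rows that repeat a pose let the fingers close. It gives the time, the measured TCP pose, the force and the opening at its end, in the units of the state.
- ctrl.get_obs(): the state, without advancing time (a new reading comes with each control period).
- imaging.get_image(name): name is "scene" or "top"; returns a dict with "color" (384x512x3 uint8, red, green, blue), "intrinsics" (3x3 intrinsics, pixels), "distortion" ([k1, k2, p1, p2, k3] as OpenCV has them; the pictures are not rectified), "R" (3x3) and "t" (3): a world point X has camera coordinates R X + t. Camera axes: x right, y down, z forward; pixel columns grow to the right and rows downward; lengths in m; the calibration is good to about 2 mm. A picture is of the moment at which its call begins. There is no depth.
- ctrl.finish_job(): hands the job in, once; it reports no verdict.
The state is a dict: "t": time; "q": joint angles; "dq": joint speeds; "effort": joint torques, N m; "tool_pos": TCP position; "tool_rot": TCP orientation; "contact_force": force on the tool from outside, world axes, zero at the start; "wrist_torque": the same for the moment, N m; "opening": finger opening in m.
Only numpy, scipy, OpenCV 4.12 (cv2) and the standard library are available. Lean on these libraries where they do the work, as an engineer would, in place of code of your own. Each camera call takes 0.05 s, during which the arm holds its last target.

## Working session

There is one attempt and no reset: what is moved stays moved. The work goes in short steps, Python scripts to look and compute and a shell command to move; the robot and the scene stay as the last step left them, time stands still between calls to the robot, and variables do not carry over. Pictures are saved under pics/ and viewed, and the job is handed in when it is done.

```bash
mkdir -p pics; python3 - <<'E'
from station import ctrl, imaging
import cv2, numpy as np
o=ctrl.get_obs()
for k in o: print(k, np.round(o[k],4))
for n in("scene","top"):
    d=imaging.get_image(n); cv2.imwrite(f"pics/{n}0.png",d["color"][:,:,::-1])
    np.savez(f"{n}0.npz",**d)
    print(n,d["intrinsics"],d["distortion"],d["R"],d["t"], -d["R"].T@d["t"])
E
```

```text
t 0.0
q [ 1.031   0.0534  1.6143  0.      1.476  -0.119 ]
dq [ 0.0006 -0.0002 -0.     -0.0003 -0.0006  0.0012]
effort [ 1.00000e-04 -3.93699e+01 -3.70168e+01 -1.00000e-04  6.90000e-03
  0.00000e+00]
tool_pos [0.255  0.5699 0.2301]
tool_rot [-0.8949  1.3813  0.8934]
contact_force [-0.3637 -0.4496 -0.3623]
wrist_torque [ 0.0024 -0.0149  0.0159]
opening 0.0853
scene [[438.69236772   0.         253.85787072]
 [  0.         438.69236772 190.11964403]
 [  0.           0.           1.        ]] [-0.06364981  0.          0.          0.          0.        ] [[ 0.52555865 -0.85061754 -0.01542438]
 [-0.54787578 -0.32452649 -0.77104779]
 [ 0.65086115  0.41368148 -0.63659045]] [-0.08713119  0.43511746  0.48877171] [-0.03393965 -0.13510398  0.64529981]
top [[470.88077398   0.         259.83572472]
 [  0.         470.88077398 194.55803332]
 [  0.           0.           1.        ]] [-0.08854022  0.          0.          0.          0.        ] [[-0.01216152 -0.99979947 -0.01590978]
 [-0.99719993  0.01330092 -0.07358929]
 [ 0.07378615  0.01497027 -0.99716172]] [0.23468223 0.56794862 0.88237431] [0.50410542 0.21387154 0.92539856]
```

View pics/scene0.png

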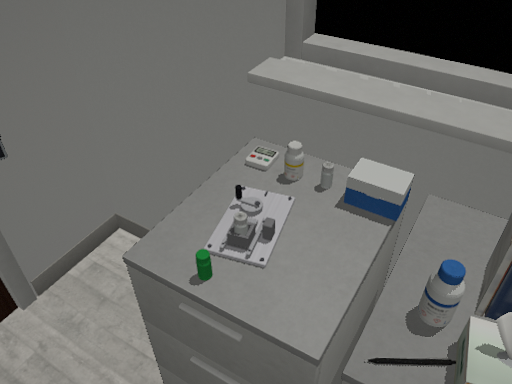

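View pics/top0.png

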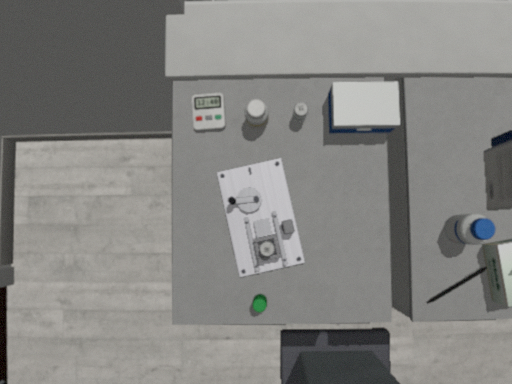

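```bash
cat > h.py <<'E'
import numpy as np, cv2
def load(n):
    d=np.load(n+".npz"); return {k:d[k] for k in d}
def ray(d,uv,z):
    p=cv2.undistortPoints(np.array(uv,float).reshape(-1,1,2),d["intrinsics"],d["distortion"]).reshape(-1,2)
    w=np.c_[p,np.ones(len(p))]@d["R"]; c=-d["R"].T@d["t"]
    return c+w*((z-c[2])/w[:,2])[:,None]
def proj(d,X):
    return cv2.projectPoints(np.array(X,float).reshape(-1,3),cv2.Rodrigues(d["R"])[0],d["t"],d["intrinsics"],d["distortion"])[0].reshape(-1,2)
def crop(d,x0,y0,x1,y1,s,f):
    cv2.imwrite(f,cv2.resize(d["color"][y0:y1,x0:x1,::-1],None,fx=s,fy=s,interpolation=cv2.INTER_CUBIC))
E
python3 - <<'E'
from h import *
t=load("top0");s=load("scene0")
print(proj(t,[0.255,.57,.23]),proj(s,[0.255,.57,.23]))
crop(t,205,150,315,285,4.4,"pics/topc.png");crop(s,200,170,310,270,5.5,"pics/scc.png")
E
```

```text
[[ 32.65187125 396.73223355]] [[ -0.46638225 151.57645266]]
```

View pics/topc.png

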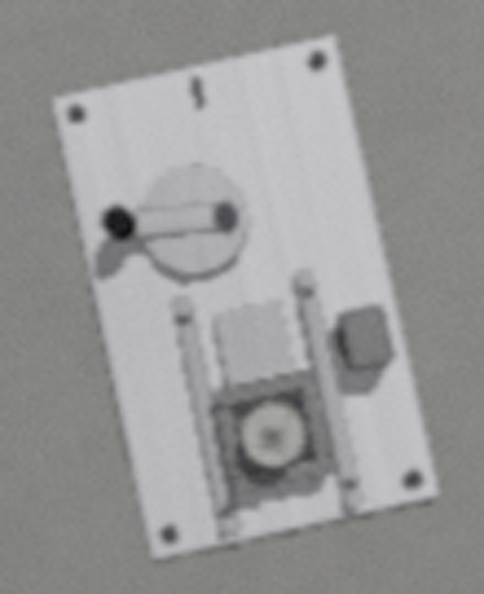

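View pics/scc.png

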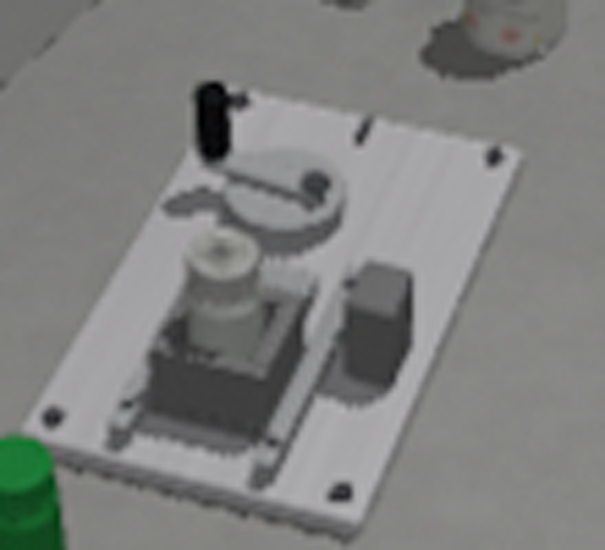

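```bash
cat > m.py <<'E'
from h import *
import sys
def stage(n):
    t=load("top"+n);s=load("scene"+n)
    for nm,d in(("top",t),("scene",s)):
        g=cv2.cvtColor(d["color"],cv2.COLOR_RGB2GRAY); hsv=cv2.cvtColor(d["color"],cv2.COLOR_RGB2HSV)
        th=145 
        m=((g>th)*255).astype(np.uint8)
        cs=cv2.findContours(m,cv2.RETR_EXTERNAL,cv2.CHAIN_APPROX_NONE)[0]
        pc=proj(d,[0.44,0.21,0.01])[0]
        print(nm,[(int(cv2.contourArea(c)),cv2.boundingRect(c)) for c in cs if cv2.contourArea(c)>1500])
        if nm=="top":
            c=[c for c in cs if cv2.contourArea(c)>1500 and cv2.boundingRect(c)[1]>120][0]
            p=ray(d,c.reshape(-1,2),0.010)[:,:2]
            r=cv2.minAreaRect((p*1000).astype(np.float32)); print(r); print(cv2.boxPoints(r))
        b=((g<45)*255).astype(np.uint8)
        k,l,st,ce=cv2.connectedComponentsWithStats(b)
        print("dark",[(st[i].tolist(),ce[i].round(1).tolist()) for i in range(1,k) if 8<st[i][4]<300 and 200<ce[i][0]<320 and 120<ce[i][1]<290])
    return t,s
if __name__=="__main__": stage(sys.argv[1])
E
python3 m.py 0
```

```text
top [(6858, (360, 309, 152, 75)), (7031, (217, 158, 88, 119)), (44517, (7, 139, 276, 245)), (2784, (332, 81, 68, 45)), (24603, (166, 0, 346, 76))]
((267.9059143066406, -112.30966186523438), (309.21527099609375, 138.8056640625), 83.87330627441406)
[[ 182.39864  -258.62704 ]
 [ 320.4115   -273.4414  ]
 [ 353.4132     34.00772 ]
 [ 215.40033    48.822083]]
dark [([230, 198, 5, 6, 24], [231.9, 200.5])]
scene [(1931, (466, 316, 46, 68)), (6708, (249, 57, 263, 85)), (2177, (304, 33, 208, 54))]
dark [([236, 185, 6, 14, 73], [238.3, 191.6])]
```

```bash
sed -i 's/cv2.boundingRect(c)\[1\]>120\]/155<cv2.boundingRect(c)[1]<165]/' m.py; python3 m.py 0; python3 - <<'E'
from h import *
t=load("top0");s=load("scene0")
f=lambda x,y:(205+(x+.5)/4.4-.5,150+(y+.5)/4.4-.5)
g=lambda x,y:(200+(x+.5)/5.5-.5,170+(y+.5)/5.5-.5)
np.set_printoptions(precision=4,suppress=True)
T=lambda l,z:print(ray(t,[f(*p) for p in l],z))
S=lambda l,z:print(ray(s,[g(*p) for p in l],z))
print("holes top (bl,br,tl,tr)");T([(169,534),(412,480),(76,114),(318,61)],.01)
print("holes scene");S([(53,417),(341,492),(240,100),(495,156)],.01)
print("rib");T([(197,92)],.014);S([(363,130)],.014)
print("pivot");T([(226,217)],.033);S([(316,182)],.033)
print("post top");T([(119,222)],.062);S([(212,90)],.062)
print("vial cap");T([(272,433)],.079);S([(222,250)],.079)
print("green");print(ray(t,[(259,303)],.06))
print("rear");T([(231,513),(337,485)],.045)
E
```

```text
top [(6858, (360, 309, 152, 75)), (7031, (217, 158, 88, 119)), (44517, (7, 139, 276, 245)), (2784, (332, 81, 68, 45)), (24603, (166, 0, 346, 76))]
((529.0582885742188, 227.4061737060547), (209.79180908203125, 130.68356323242188), 11.910804748535156)
[[412.935   269.69183]
 [439.90656 141.82187]
 [645.1816  185.12051]
 [618.21    312.99048]]
dark [([230, 198, 5, 6, 24], [231.9, 200.5])]
scene [(1931, (466, 316, 46, 68)), (6708, (249, 57, 263, 85)), (2177, (304, 33, 208, 54))]
dark [([236, 185, 6, 14, 73], [238.3, 191.6])]
holes top (bl,br,tl,tr)
[[0.4242 0.2619 0.01  ]
 [0.4466 0.1549 0.01  ]
 [0.6102 0.3015 0.01  ]
 [0.6324 0.1935 0.01  ]]
holes scene
[[0.4242 0.2634 0.01  ]
 [0.447  0.1561 0.01  ]
 [0.6104 0.3031 0.01  ]
 [0.6328 0.195  0.01  ]]
rib
[[0.6188 0.2474 0.014 ]]
[[0.6156 0.2468 0.014 ]]
pivot
[[0.5619 0.2347 0.033 ]]
[[0.56  0.235 0.033]]
post top
[[0.5585 0.2788 0.062 ]]
[[0.5573 0.2798 0.062 ]]
vial cap
[[0.4707 0.2159 0.079 ]]
[[0.4683 0.2165 0.079 ]]
green
[[0.3702 0.2308 0.06  ]]
rear
[[0.4358 0.2338 0.045 ]
 [0.4471 0.1889 0.045 ]]
```

```bash
cat >> h.py <<'E'
YAW=np.radians(11.9); C=np.array([.5285,.2283]); U=np.array([np.cos(YAW),np.sin(YAW)]); V=np.array([-U[1],U[0]])
def w(x,y): return C+x*U+y*V
def st(p): p=np.array(p)[:2]-C; return np.array([p@U,p@V])
def tool():
    from station import ctrl
    o=ctrl.get_obs(); R=cv2.Rodrigues(np.array(o["tool_rot"],float))[0]; return o,R,np.array(o["tool_pos"])
def go(p): # shift in tool axes to world point p
    o,R,t=tool(); return R.T@(np.array(p)-t)
E
python3 - <<'E'
from h import *
np.set_printoptions(precision=4,suppress=True)
o,R,t=tool();print(R); print("yaw of tool y,z in stage deg",[np.degrees(np.arctan2(R[1,i],R[0,i]))-11.9 for i in (1,2)])
print("stage post",st([.558,.2793])-[.035,0])
a=1.46
P=np.array([.035+.045*np.cos(a),.045*np.sin(a)]); n=np.array([.707,-.707])
q=P-n*.035
print(w(*q), go([*w(*q),.12]))
E
```

```text
[[-0.001  -0.9128  0.4085]
 [-0.0016  0.4085  0.9128]
 [-1.      0.0002 -0.0019]]
yaw of tool y,z in stage deg [np.float64(143.99034280500274), np.float64(53.990365754396315)]
stage post [0.0044 0.0438]
[0.5291 0.2994] [ 0.1103 -0.3607 -0.1348]
```

```bash
python3 - <<'E'
from h import *
np.set_printoptions(precision=4,suppress=True)
a=1.46
P=np.array([.035+.045*np.cos(a),.045*np.sin(a)]); n=np.array([np.cos(np.radians(-47.5)),np.sin(np.radians(-47.5))])
q=P-n*.034
print(q,w(*q), go([*w(*q),.12]))
E
```

```text
[0.017  0.0698] [0.5307 0.3001] [ 0.1103 -0.362  -0.1335]
```

```bash
python3 -m jog '[[[0.0,-0.045,-0.017,0.1,1],[0.02,-0.09,-0.034,0.2,1],[0.04,-0.135,-0.05,0.2,1],[0.06,-0.18,-0.067,0.2,1],[0.08,-0.225,-0.083,0.2,1],[0.1,-0.27,-0.1,0.2,1],[0.11,-0.315,-0.117,0.2,1],[0.11,-0.362,-0.134,0.2,1],[0.11,-0.362,-0.134,0.2,1],[0.11,-0.362,-0.134,0.2,1]]]' 30
python3 - <<'E'
from h import *
from station import imaging
np.set_printoptions(precision=4,suppress=True)
for n in("scene","top"):
    d=imaging.get_image(n); np.savez(f"{n}1.npz",**d)
    cv2.imwrite(f"pics/{n}1.png",d["color"][:,:,::-1])
o,R,t=tool(); print(o["t"],t,st(t),R,o["opening"],o["contact_force"])
crop(d,165,110,325,285,3.3,"pics/topc1.png")
d=load("scene1");crop(d,160,90,310,270,3.3,"pics/scc1.png")
E
```

```text
t: 1.1
tool_pos: [0.5313, 0.2984, 0.1198]
tool_rot: [-0.739, 1.444, 0.738]
contact_force: [-0.6, 0.2, -0.2]
opening: -0.0002
1.2 [0.5298 0.3003 0.1202] [0.0161 0.0701] [[-0.0018 -0.8136  0.5814]
 [-0.0013  0.5814  0.8136]
 [-1.      0.0007 -0.0021]] -0.0004229813106085722 [-0.2015  0.2241  0.8271]
```

View pics/topc1.png

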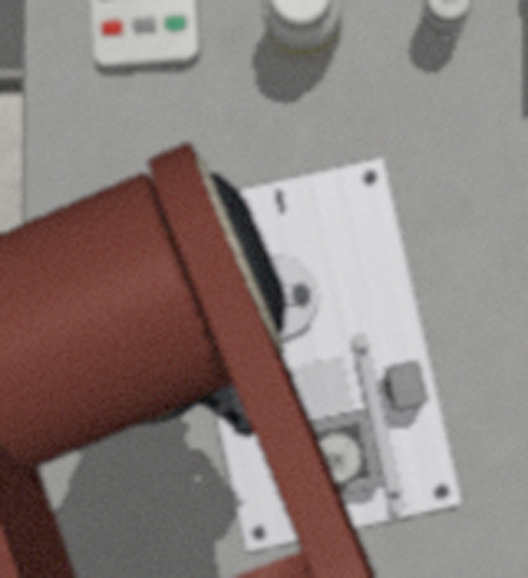

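View pics/scc1.png

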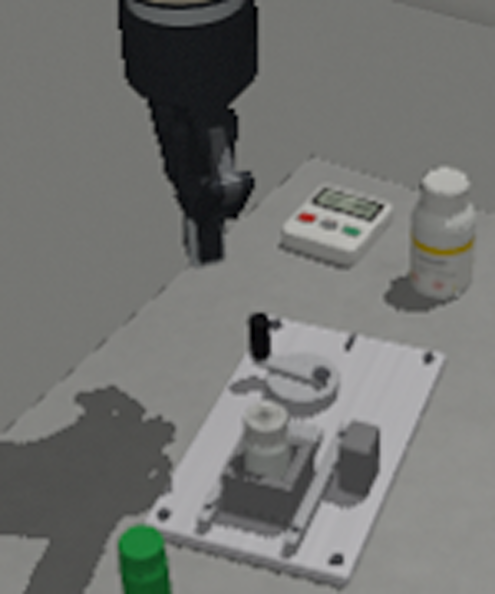

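```bash
python3 - <<'E'
from h import *
np.set_printoptions(precision=3,suppress=True)
n3=-tool()[1][:2,1]; n=np.array([n3@U,n3@V]); print(n)
for a,d in [(1.46,.034),(1.46,.020)]+[(a,.018) for a in np.arange(1.4,-.01,-.1)]:
    q=np.array([.035+.045*np.cos(a),.045*np.sin(a)])-n*d
    print(round(a,2),q, go([*w(*q),.04]))
E
python3 -m jog '[[[0.04,0,0,0,1],[0.08,0,0,0,1],[0.08,0,0,0,1],[0.08,-0.007,0,0,1],[0.08,-0.014,0,0,1],[0.08,-0.014,0,0,1]]]'
```

```text
[ 0.676 -0.737]
1.46 [0.017 0.07 ] [ 0.08  -0.001  0.001]
1.46 [0.026 0.059] [ 0.08  -0.015  0.001]
1.4 [0.03  0.058] [ 0.08  -0.019  0.002]
1.3 [0.035 0.057] [ 0.08  -0.023  0.005]
1.2 [0.039 0.055] [ 0.08  -0.027  0.007]
1.1 [0.043 0.053] [ 0.08  -0.031  0.009]
1.0 [0.047 0.051] [ 0.08  -0.035  0.01 ]
0.9 [0.051 0.049] [ 0.08  -0.039  0.011]
0.8 [0.054 0.046] [ 0.08  -0.044  0.012]
0.7 [0.057 0.042] [ 0.08  -0.048  0.012]
0.6 [0.06  0.039] [ 0.08  -0.053  0.011]
0.5 [0.062 0.035] [ 0.08  -0.057  0.01 ]
0.4 [0.064 0.031] [ 0.08  -0.062  0.009]
0.3 [0.066 0.027] [ 0.08  -0.066  0.007]
0.2 [0.067 0.022] [ 0.08  -0.07   0.005]
0.1 [0.068 0.018] [ 0.08  -0.073  0.003]
-0.0 [0.068 0.013] [ 0.08  -0.077 -0.   ]
t: 1.8
tool_pos: [0.5438, 0.2925, 0.0434]
tool_rot: [-0.741, 1.437, 0.74]
contact_force: [0.3, 0.4, 0.1]
opening: -0.0003
```

```bash
python3 - <<'E'
from h import *
np.set_printoptions(precision=3,suppress=True)
o,R,t=tool();print(t,st(t),o["contact_force"])
n3=-R[:2,1]; n=np.array([n3@U,n3@V]); print(n)
for a,d in [(a,.018) for a in np.arange(1.4,-.01,-.1)]:
    q=np.array([.035+.045*np.cos(a),.045*np.sin(a)])-n*d
    print(round(a,2), go([*w(*q),.04]))
E
```

```text
[0.544 0.293 0.043] [0.028 0.06 ] [0.266 0.413 0.139]
[ 0.676 -0.737]
1.4 [ 0.003 -0.003  0.   ]
1.3 [ 0.003 -0.007  0.003]
1.2 [ 0.003 -0.011  0.005]
1.1 [ 0.003 -0.015  0.007]
1.0 [ 0.004 -0.019  0.008]
0.9 [ 0.004 -0.023  0.009]
0.8 [ 0.004 -0.028  0.01 ]
0.7 [ 0.004 -0.032  0.01 ]
0.6 [ 0.004 -0.037  0.009]
0.5 [ 0.004 -0.041  0.008]
0.4 [ 0.004 -0.046  0.007]
0.3 [ 0.004 -0.05   0.005]
0.2 [ 0.004 -0.054  0.003]
0.1 [ 0.004 -0.058  0.001]
-0.0 [ 0.004 -0.061 -0.002]
```

Push the first half, then check by picture.

```bash
python3 -m jog '[[[0.003,-0.003,0,0,1],[0.003,-0.007,0.003,0,1],[0.003,-0.011,0.005,0,1],[0.003,-0.015,0.007,0,1],[0.003,-0.019,0.008,0,1],[0.004,-0.023,0.009,0,1],[0.004,-0.028,0.01,0,1],[0.004,-0.032,0.01,0,1],[0.004,-0.037,0.009,0,1],[0.004,-0.037,0.009,0,1]]]'
python3 - <<'E'
from h import *
from station import imaging
np.set_printoptions(precision=4,suppress=True)
for n in("scene","top"):
    d=imaging.get_image(n); np.savez(f"{n}2.npz",**d)
o,R,t=tool(); print(o["t"],t,st(t),o["contact_force"])
crop(d,165,110,325,285,3.3,"pics/topc2.png")
d=load("scene2");crop(d,180,130,310,270,4,"pics/scc2.png")
n3=-R[:2,1]; n=np.array([n3@U,n3@V]); print(n)
for a in np.arange(.6,-.11,-.1):
    q=np.array([.035+.045*np.cos(a),.045*np.sin(a)])-n*.018
    print(round(a,2), go([*w(*q),.04]))
E
```

```text
t: 2.8
tool_pos: [0.58, 0.2792, 0.0408]
tool_rot: [-0.74, 1.435, 0.74]
contact_force: [-0.9, 3.0, 1.1]
opening: 0.0002
2.9 [0.5797 0.2787 0.0405] [0.0605 0.0387] [-0.9707  1.7412  0.7278]
[ 0.6759 -0.737 ]
0.6 [ 0.0005  0.0003 -0.0004]
0.5 [ 0.0005 -0.0041 -0.0013]
0.4 [ 0.0005 -0.0084 -0.0026]
0.3 [ 0.0005 -0.0126 -0.0043]
0.2 [ 0.0005 -0.0166 -0.0064]
0.1 [ 0.0005 -0.0203 -0.0089]
0.0 [ 0.0005 -0.0238 -0.0118]
-0.1 [ 0.0005 -0.0269 -0.015 ]
```

View pics/scc2.png

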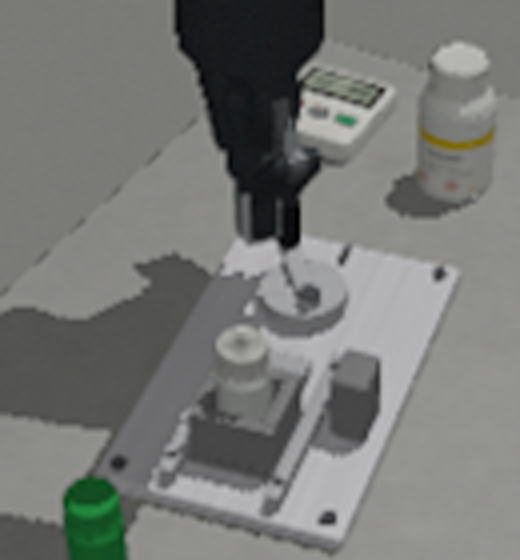

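View pics/topc2.png

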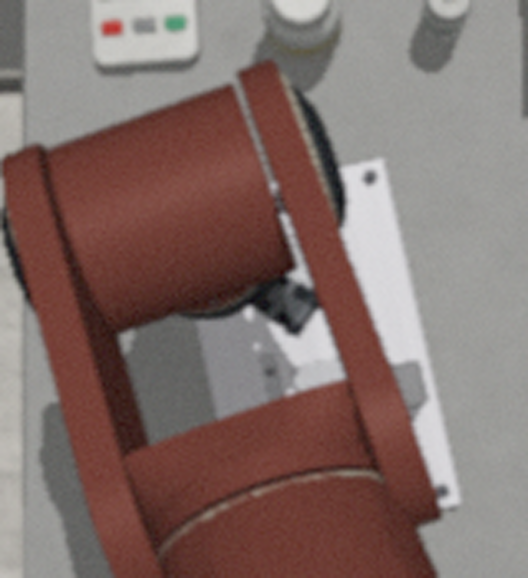

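The scene view shows the post at about (290,225) in the crop, against the fingertips. The cam has turned well clockwise and the vial is still in place. I'll finish the arc.

```bash
python3 -m jog '[[[0,-0.004,-0.001,0,1],[0,-0.008,-0.003,0,1],[0,-0.0125,-0.004,0,1],[0,-0.0165,-0.0065,0,1],[0,-0.020,-0.009,0,1],[0,-0.0225,-0.0105,0,1],[0,-0.0225,-0.0105,0,1]]]'
python3 - <<'E'
from h import *
from station import imaging
np.set_printoptions(precision=4,suppress=True)
for n in("scene","top"):
    d=imaging.get_image(n); np.savez(f"{n}3.npz",**d)
o,R,t=tool(); print(o["t"],t,st(t),o["contact_force"])
d=load("scene3");crop(d,200,150,310,270,5,"pics/scc3.png")
for a in (0,1): 
    P=np.array([*w(.035+.045*np.cos(a*.1),.045*np.sin(a*.1)),.062]); print(proj(d,P)-[200,150])
    print((proj(d,P)-[200,150]+.5)*5)
E
```

```text
t: 3.6
tool_pos: [0.5922, 0.2562, 0.0406]
tool_rot: [-0.742, 1.436, 0.738]
contact_force: [-1.0, 0.8, 1.4]
opening: 0.0004
3.7 [0.592  0.2562 0.0403] [0.0679 0.0142] [-0.5524 -0.3636 -0.2304]
[[64.3352 28.7202]]
[[324.1761 146.1009]]
[[62.3298 28.3697]]
[[314.1492 144.3483]]
```

View pics/scc3.png

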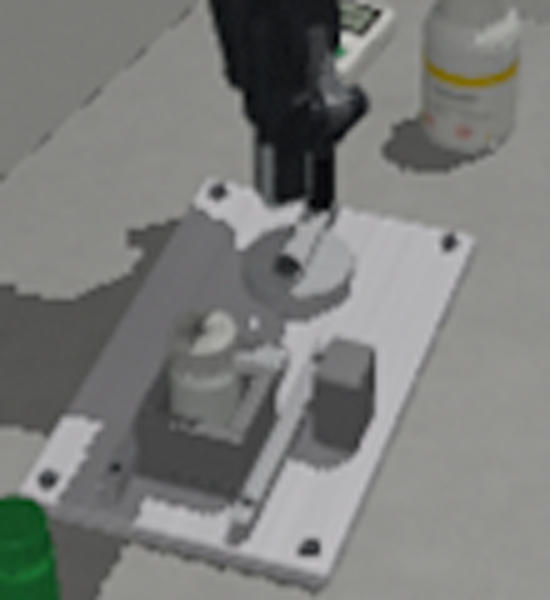

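```bash
python3 -m jog '[[[0,0.01,0,0,1],[0,0.02,0,0,1],[-0.05,0.025,0,0,1],[-0.1,0.045,0,0,1],[-0.13,0.095,0,0,1],[-0.13,0.145,0,0,1],[-0.13,0.195,0,0,1],[-0.13,0.245,0,0,1],[-0.13,0.295,0,0,1],[-0.13,0.325,0,0,1]]]'
python3 - <<'E'
from h import *
from station import imaging
np.set_printoptions(precision=4,suppress=True)
for n in("scene","top"):
    d=imaging.get_image(n); np.savez(f"{n}4.npz",**d)
o,R,t=tool(); print(o["t"],t,st(t),o["contact_force"])
crop(d,205,150,315,285,4.4,"pics/topc4.png")
d=load("scene4");crop(d,200,170,310,270,5.5,"pics/scc4.png")
E
python3 m.py 4
```

```text
t: 4.7
tool_pos: [0.324, 0.4462, 0.1688]
tool_rot: [-0.744, 1.436, 0.739]
contact_force: [0.5, 0.4, 1.3]
opening: 0.0001
4.8 [0.3226 0.4472 0.1686] [-0.1563  0.2566] [ 0.1603 -0.4374 -0.1321]
top [(6838, (360, 310, 152, 74)), (7038, (217, 158, 88, 119)), (39519, (7, 139, 275, 245)), (2784, (332, 81, 68, 45)), (24598, (166, 0, 346, 76))]
((529.108642578125, 227.36212158203125), (209.7403106689453, 130.86119079589844), 11.936885833740234)
[[412.97293 269.6871 ]
 [440.03946 141.65569]
 [645.2444  185.03714]
 [618.17786 313.06854]]
dark [([248, 172, 5, 7, 25], [249.9, 175.0])]
scene [(1932, (466, 316, 46, 68)), (2060, (204, 186, 91, 79)), (6714, (249, 57, 263, 85)), (2185, (304, 33, 208, 54))]
dark [([261, 178, 6, 14, 72], [263.5, 184.7])]
```

View pics/topc4.png

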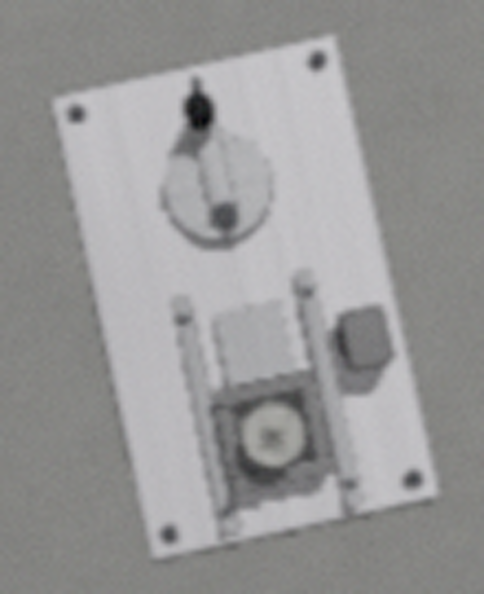

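View pics/scc4.png

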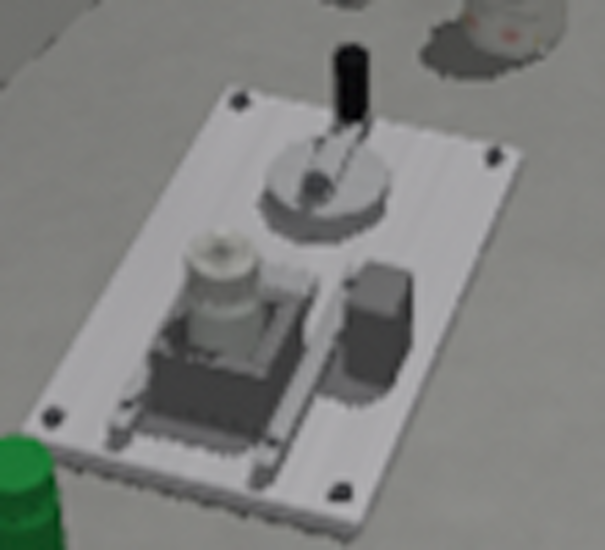

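```bash
python3 - <<'E'
from h import *
t=load("top4");s=load("scene4")
f=lambda x,y:(205+(x+.5)/4.4-.5,150+(y+.5)/4.4-.5)
g=lambda x,y:(200+(x+.5)/5.5-.5,170+(y+.5)/5.5-.5)
for nm,p in(("pivot_t",ray(t,[f(224,216)],.033)),("pivot_s",ray(s,[g(316,187)],.033)),("post_t_blob(z.058)",ray(t,[(249.9,175.0)],.05)),("post_t",ray(t,[f(199,106)],.062)),("post_s",ray(s,[g(352,52)],.062)),("rib",ray(t,[f(197,84)],.014)),("cap",ray(t,[f(272,433)],.079)),("cap_s",ray(s,[g(222,250)],.079))):
    q=st(p[0]);print(nm,p[0].round(4),q.round(4),"ang",np.arctan2(q[1],q[0]-.035).round(3))
E
```

```text
pivot_t [0.5624 0.2356 0.033 ] [0.0346 0.0001] ang 2.83
pivot_s [0.5575 0.2335 0.033 ] [ 0.0294 -0.0009] ang -2.982
post_t_blob(z.058) [0.6058 0.2452 0.05  ] [0.0791 0.0006] ang 0.013
post_t [0.6068 0.2448 0.062 ] [0.0801 0.    ] ang 0.0
post_s [0.605  0.2456 0.062 ] [0.0784 0.0012] ang 0.027
rib [0.6224 0.2473 0.014 ] [ 0.0958 -0.0007] ang -0.012
cap [0.4707 0.2159 0.079 ] [-0.0591 -0.0002] ang -3.14
cap_s [0.4683 0.2165 0.079 ] [-0.0613  0.0009] ang 3.132
```

```bash
python3 - <<'E'
from h import *
np.set_printoptions(precision=4,suppress=True)
p=w(-.105,0); print(p,go([*p,.034]))
E
```

```text
[0.4258 0.2066] [ 0.135  -0.2225 -0.1373]
```

```bash
python3 -m jog '[[[0,-0.04,-0.025,-0.1,1],[0,-0.08,-0.05,-0.24,1],[0,-0.12,-0.075,-0.38,1],[0,-0.16,-0.1,-0.52,1],[0,-0.2,-0.123,-0.66,1],[0,-0.2225,-0.1375,-0.78,1],[0,-0.2225,-0.1375,-0.83,1],[0,-0.2225,-0.1375,-0.83,1],[0,-0.2225,-0.1375,-0.83,1]]]'
python3 - <<'E'
from h import *
np.set_printoptions(precision=4,suppress=True)
o,R,t=tool(); print(o["t"],t,st(t),"-y dir",st(C-R[:2,1]),"z dir",st(C+R[:2,2])); p=w(-.105,0); print(go([*p,.034]))
E
```

```text
t: 5.7
tool_pos: [0.4249, 0.2063, 0.1688]
tool_rot: [-1.367, 1.099, 1.362]
contact_force: [0.6, -0.0, 0.5]
opening: -0.0004
5.7 [0.4249 0.2063 0.1688] [-0.1059 -0.0001] -y dir [1.     0.0061] z dir [-0.0061  1.    ]
[ 0.1348 -0.0004  0.0003]
```

```bash
python3 -m jog '[[[0.04,0,0,0,1],[0.08,0,0,0,1],[0.11,0,0,0,1],[0.135,0,0,0,1],[0.135,0,0,0,1],[0.135,0,0,0,1]]]'
python3 - <<'E'
from h import *
from station import imaging
np.set_printoptions(precision=4,suppress=True)
for n in("scene","top"):
    d=imaging.get_image(n); np.savez(f"{n}5.npz",**d)
o,R,t=tool(); print(o["t"],t,st(t),o["contact_force"])
d=load("scene5");crop(d,170,140,310,290,4,"pics/scc5.png")
E
```

```text
t: 6.3
tool_pos: [0.4251, 0.2068, 0.034]
tool_rot: [-1.368, 1.099, 1.363]
contact_force: [0.5, -0.0, -0.9]
opening: -0.0002
6.4 [0.4267 0.2071 0.0358] [-0.104   0.0002] [ 0.0221 -0.0759 -0.2155]
```

View pics/scc5.png

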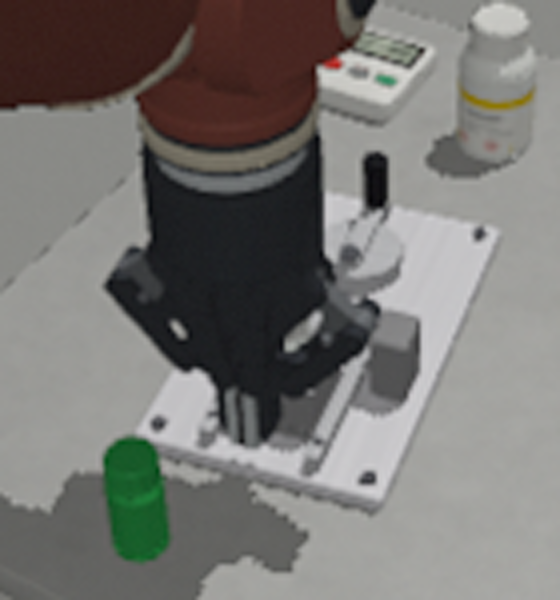

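```bash
python3 -m jog '[[[0,-0.004,0,0,1],[0,-0.008,0,0,1],[0,-0.011,0,0,1],[0,-0.014,0,0,1],[0,-0.017,0,0,1],[0,-0.020,0,0,1],[0,-0.023,0,0,1],[0,-0.026,0,0,1],[0,-0.029,0,0,1],[0,-0.029,0,0,1]]]'
python3 - <<'E'
from h import *
from station import imaging
np.set_printoptions(precision=4,suppress=True)
for n in("scene","top"):
    d=imaging.get_image(n); np.savez(f"{n}6.npz",**d)
o,R,t=tool(); print(o["t"],t,st(t),o["contact_force"])
crop(d,205,150,315,285,4.4,"pics/topc6.png")
d=load("scene6");crop(d,170,140,310,290,4,"pics/scc6.png")
E
```

```text
t: 7.4
tool_pos: [0.4555, 0.2133, 0.0359]
tool_rot: [-1.369, 1.095, 1.359]
contact_force: [-0.3, 0.9, 0.2]
opening: 0.0001
7.5 [0.4555 0.2134 0.036 ] [-0.0746  0.0004] [-0.3295 -0.121  -0.3349]
```

View pics/scc6.png

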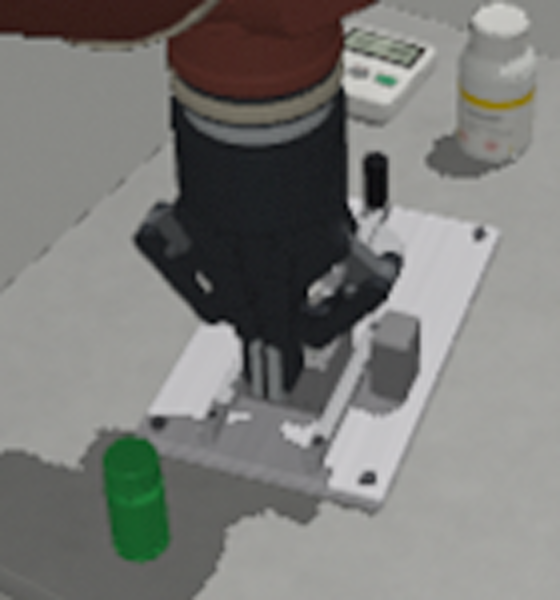

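```bash
python3 -m jog '[[[0,-0.002,0,0,1],[0,-0.004,0,0,1],[0,-0.006,0,0,1],[0,-0.008,0,0,1],[0,-0.009,0,0,1],[0,-0.010,0,0,1],[0,-0.010,0,0,1]]]'
python3 - <<'E'
from h import *
o,R,t=tool(); print(o["t"],t,st(t),o["contact_force"])
E
```

```text
t: 8.2
tool_pos: [0.4653, 0.2155, 0.036]
tool_rot: [-1.369, 1.095, 1.359]
contact_force: [-2.0, -0.4, -0.5]
opening: -0.0003
8.2 [0.46534056 0.21550389 0.03599043] [-0.06444069  0.00050264] [-2.00955966 -0.3675748  -0.52620565]
```

```bash
python3 -m jog '[[[0,-0.001,0,0,1],[0,-0.002,0,0,1],[0,-0.002,0,0,1]]]'; python3 -m jog '[[[0,-0.001,0,0,1],[0,-0.002,0,0,1],[0,-0.002,0,0,1]]]'
```

```text
t: 8.5
tool_pos: [0.4674, 0.2159, 0.036]
tool_rot: [-1.369, 1.094, 1.359]
contact_force: [-0.3, -0.7, -0.8]
opening: -0.0001
t: 8.8
tool_pos: [0.4678, 0.216, 0.0358]
tool_rot: [-1.367, 1.098, 1.363]
contact_force: [-7.1, -2.8, 6.2]
opening: -0.0004
```

```bash
python3 -m jog '[[[0,-0.002,0,0,1],[0,-0.003,0,0,1],[0,-0.003,0,0,1]]]'; python3 -m jog '[[[0,0.005,0,0,1],[0,0.015,0,0,1],[0,0.022,0,0,1],[-0.03,0.022,0,0,1],[-0.08,0.022,0,0,1],[-0.13,0.03,0,0,1],[-0.13,0.06,0.04,0,1],[-0.13,0.07,0.09,0,1],[-0.13,0.08,0.14,0,1],[-0.13,0.09,0.19,0,1],[-0.13,0.1,0.23,0,1],[-0.13,0.1,0.23,0,1]]]'
python3 - <<'E'
from h import *
from station import imaging
np.set_printoptions(precision=4,suppress=True)
for n in("scene","top"):
    d=imaging.get_image(n); np.savez(f"{n}7.npz",**d); cv2.imwrite(f"pics/{n}7.png",d["color"][:,:,::-1])
o,R,t=tool(); print(o["t"],t,st(t),o["contact_force"])
crop(d,205,150,315,285,4.4,"pics/topc7.png")
d=load("scene7");crop(d,200,170,310,270,5.5,"pics/scc7.png")
E
python3 m.py 7
```

```text
t: 9.1
tool_pos: [0.4678, 0.216, 0.0358]
tool_rot: [-1.365, 1.106, 1.369]
contact_force: [-13.1, -4.3, 11.6]
opening: 0.0
t: 10.3
tool_pos: [0.3192, 0.4234, 0.1662]
tool_rot: [-1.368, 1.101, 1.374]
contact_force: [-0.2, -1.0, 1.3]
opening: -0.0001
10.4 [0.3211 0.4202 0.1658] [-0.1634  0.2306] [-0.0675 -0.1355 -0.2678]
top [(6831, (361, 309, 151, 75)), (7040, (217, 158, 88, 119)), (39967, (7, 139, 275, 245)), (2784, (332, 81, 68, 45)), (24594, (166, 0, 346, 76))]
((529.3193359375, 227.5001220703125), (210.35980224609375, 130.7963409423828), 11.886747360229492)
[[412.92426 269.8312 ]
 [439.86542 141.83957]
 [645.7144  185.16904]
 [618.77325 313.16068]]
dark [([248, 172, 5, 7, 25], [249.9, 175.0])]
scene [(1943, (466, 316, 46, 68)), (2523, (1, 292, 101, 92)), (1811, (68, 229, 72, 73)), (6756, (248, 57, 264, 85)), (2210, (304, 33, 208, 55))]
dark [([261, 178, 6, 14, 70], [263.6, 184.7])]
```

View pics/topc7.png

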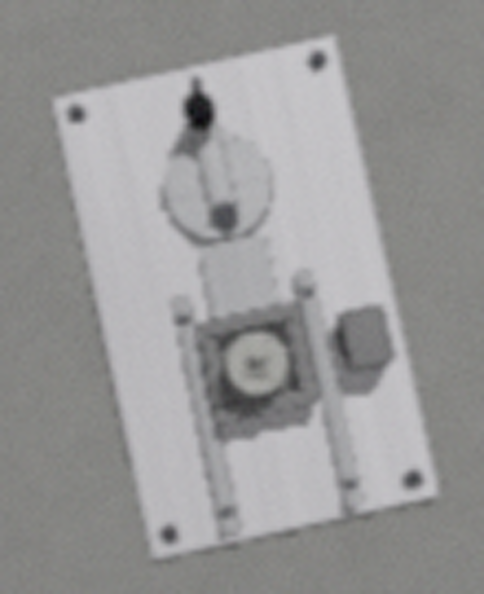

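View pics/scc7.png

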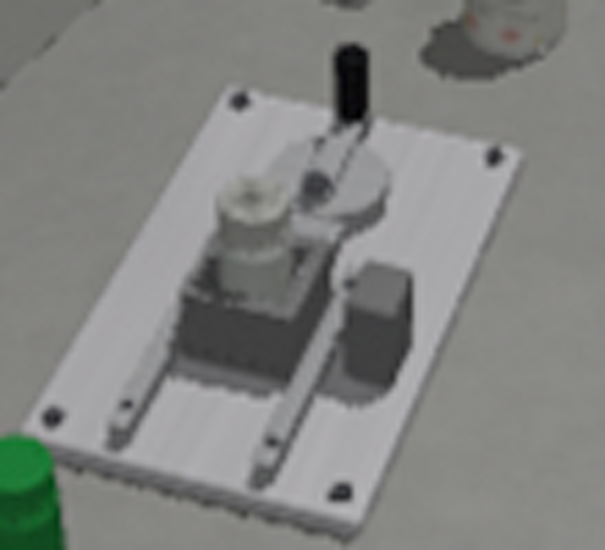

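View pics/scene7.png

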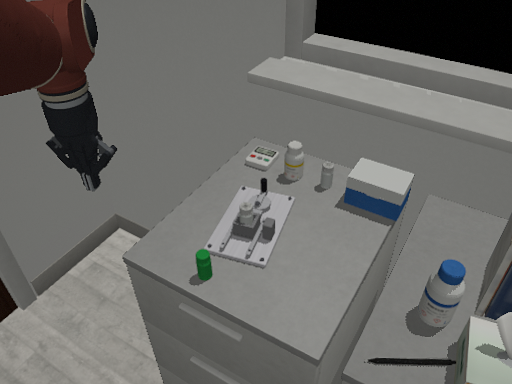

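```bash
python3 - <<'E'
from h import *
t=load("top7");s=load("scene7")
f=lambda x,y:(205+(x+.5)/4.4-.5,150+(y+.5)/4.4-.5)
g=lambda x,y:(200+(x+.5)/5.5-.5,170+(y+.5)/5.5-.5)
a=st(ray(t,[f(272,433)],.079)[0]);b=st(ray(t,[f(257,362)],.079)[0]);print(a,b,b-a)
a=st(ray(s,[g(222,250)],.079)[0]);b=st(ray(s,[g(253,196)],.079)[0]);print(a,b,b-a)
p=st(ray(t,[(249.9,175.0)],.05)[0]);print("post",p,np.arctan2(p[1],p[0]-.035))
A=load("top0")["color"].astype(int);B=t["color"].astype(int)
print("diff behind stage",[np.abs(A-B)[y0:y1,x0:x1].mean().round(2) for x0,y0,x1,y1 in((190,90,228,135),(240,95,275,130),(288,95,312,130),(248,290,272,316))])
E
```

```text
[-0.05914337 -0.00016552] [-0.02968721 -0.0005089 ] [ 0.02945616 -0.00034338]
[-0.06128741  0.00090099] [-0.03150769  0.00067648] [ 0.02977972 -0.0002245 ]
post [0.07913567 0.00055253] 0.012518170097401306
diff behind stage [np.float64(1.8), np.float64(2.01), np.float64(2.04), np.float64(2.42)]
```

```bash
python3 -c "
from station import ctrl
print(ctrl.finish_job())"
```

```text
the job is handed in; nothing more can be done
None
```

I pushed the cam post clockwise to its low point with the closed fingertips. Then I pushed the carriage forward from behind until it hit its stop, moved the arm clear and handed the job in after about 10.4 s.

My last checks, all made before handing in:
- **Cam:** the post reads about 0.01 rad from the low point and is in line with the index rib. The scene view taken after the cam push read slightly more, 0.03 rad.
- **Carriage:** the vial cap moved 29.5 mm in the top view and 29.8 mm in the scene view, against a full travel of 30 mm. The shortfall is within what I can measure. At the end of the push the tool stopped advancing while the force rose from about 7 N to 13 N along the push direction.
- **Vial:** it is standing in its pocket in both views.
- **Other things:** before and after pictures of the timer, white bottle, spare vial and green vial differ only slightly, at about the level of image noise.

No check failed. The two cameras disagreed by about 2 mm on most positions, in line with the stated calibration. One pivot-screw reading in the scene view was 5 mm off the known position, probably from misreading the pixel, and I did not use it.

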